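# Seat the polishing pan on its pegs and slide it to the drive unit

## Task

The black pan hangs on the spindle of the blue carrier but is turned the wrong way, so it rides on top of the three pegs. With the carrier left at its loading station, turn the pan (its yellow tab is there to be pushed) until it drops over the pegs and press it down fully home, flat on the blue plate; then push the carrier along its rail, past the detent, all the way to the stop at the green drive unit, with the pan still seated. Leave the other things on the bench where they are.

Things in the scene. Friction and masses are not known exactly. Their poses are not given: they have to be found in the camera images.
- pan: round black dish, 184 mm across, rim 20 mm high, loose, 0.35 to 0.7 kg. Origin: centre of its flat underside. Its floor has three 11 mm holes at different distances from the centre, so it fits the pegs at one angle only: pan +y (where its tab is) along +y of seat, tab toward the drive unit. Starts turned away by 0.7 to 3.14 rad, either way, with its origin 12 mm above seat
- tab (a point): middle of the top face of the pan's upright yellow tab: 14 mm thick (pan x), from 88 to 124 mm from the pan's centre along pan +y, from 12 to 55 mm above the pan's underside; axes as the pan's
- hub (a point): middle of the top of the pan's closed grey hub, 38 mm across, 45 mm above the pan's underside; the place to press down
- seat (a point): centre of the top of the carrier's blue plate (184 mm across), 50 mm above the table; +y runs along the rail to the drive unit. Spindle 19.5 mm thick and 36 mm high, three 8 mm pegs 12 mm high. Pan origin above it: 12 mm on the pegs; 7.5 mm once the holes meet the pegs (it drops onto a stiff rubber collar); 0 when fully home, after a firm push of 5 to 10 N
- carrier (a joint): carrier along its rail, m: 0 at the loading station (start), 0.150 at the stop at the drive unit. A sprung roller beside the rail makes a detent at each station, about 10 N to push through
- lug (a point): centre of the rear face (it looks along -y of seat) of the carrier's red push lug and plate, 42 mm above the table, 110 mm behind seat; axes as seat. The face is 60 mm wide across the rail and goes from 24 to 60 mm above the table; push it toward +y of seat
- rail: fixed grey base plate of the rail, 200 x 520 mm, 12 mm thick. Origin on the table under the middle of the carrier's travel; +y runs toward the green drive unit, a fixed block 150 x 75 mm, 117 mm high, centred 262 mm along +y
- tub: closed clear tub with white lid, 76 mm across, 55 mm high, bystander; origin at its underside
- screwdriver: blue screwdriver lying on the bench, about 200 mm long, bystander
- bowl: white bowl, 100 mm across, 60 mm high, bystander; origin at its underside
- wrench: steel wrench lying on the bench, about 180 mm long, bystander

How it is judged:
By the outcome, as a careful person would: the job done as asked, in the order asked, and still so for the second after the job is handed in, with the robot touching nothing.
It also fails if it takes over 67 s, if anything falls off the work surface, if the arm or the gripper's body presses on something with over 40 N, if the wrist force passes 120 N, or if a joint passes its speed limit or range.

## Robot

A 7-joint arm with a two-finger parallel gripper is mounted at the origin on the work surface. World frame = base frame: x ahead of the robot, y to its left, z up, the work surface at z = 0. Lengths are in mm, angles in rad, forces in N, time in s.
With the tool pointing down it reaches from about 400 to 875 mm from the base axis. Payload 4.4 kg.
Tool frame: the origin (TCP) lies midway between the tips of the shut fingers; the grasp point (between the pads) lies 19 mm behind it; z points along the fingers, y is the line along which they close (so a half turn about z gives the same grasp; the last joint's range is limited). The gripper opens to 85 mm and grips with 20 to 120 N. Pads are 22 mm wide; open, the fingers measure 114 mm over their backs; the gripper's body (76 mm by 85 mm) begins 54 mm behind the grasp point. The pads swing forward as they close: fully open they stand 13 mm farther back than shut.
Start: joints at [1.037, 0.628, 0.038, 1.517, -0.027, 0.996, -0.02], TCP at [293.129, -580.167, 231.313] pointing down, gripper open.
Joint ranges: [-3.06, 3.06], [-0.37, 2.12], [-1.25, 1.32], [0.18, 2.47], [-1.1, 4.24], [0.23, 1.98], [-2.94, 2.94]. Speed limits (rad/s): [2.57, 2.57, 3.14, 3.14, 3.14, 3.14, 3.14].

## Interface

Orientations are given as [roll, pitch, yaw] about the fixed x, y, z axes, in that order (R = Rz(yaw) Ry(pitch) Rx(roll)).
In Python, from cell import ctrl gives the robot as it stands.
- The arm moves only by the shell command python3 -m crank 'ROWS' [OPENING]. ROWS is JSON, a list that holds one entry, the list of rows, each a list of 4 numbers: the shift along the tool's x, y, z normalised to -1 to 1, where 1 is 2.5 cm, then the turn about the tool's z normalised to -1 to 1, where 1 is 0.08 rad. In form: [[[dx, dy, dz, turn], ...]]. A call has 1 to 12 rows; each row shifts and turns the commanded pose from where the row before left it, along the tool's axes as they then stand; what a row does not reach is not made up. A row lasts 1/12 s, in which the tool goes at most 41.7 mm and 7.16 degrees, less where a joint would pass 70% of its speed; a pose out of reach is approached as far as the arm can. A call with a number of a shift or a turn outside -1 to 1 is refused whole. A call with a gripper value outside its range is refused whole. OPENING is the closure, from -1 (fully open) to 1 (shut), set as the call begins (- or left out, the last holds). The fingers move at their own pace and stop on an object; the grip force is fixed at half the most. Time passes only in rows, so rows that do not move let the fingers close. It gives the time, the measured TCP pose, the force, the opening and the grip force at its end, in the units of the state.
- ctrl.read_state(): the state, without advancing time (a new reading comes with each control period).
- ctrl.get_image(name): name is "side" or "top"; returns a dict with "img" (400x640x3 uint8, red, green, blue), "intrinsics" (3x3 intrinsics, pixels), "dist" ([k1, k2, p1, p2, k3] as OpenCV has them; the pictures are not rectified), "extrinsics" (4x4, takes a point from camera to world coordinates). Camera axes: x right, y up, looking along -z (the intrinsics and any distortion apply to the point x, -y, -z); pixel columns grow to the right and rows downward; lengths in mm; the calibration is good to about 2 mm. A picture is of the moment at which its call begins. There is no depth.
- ctrl.finish_job(): hands the job in; it is judged then, once.
Trained networks look in the newest picture that a camera, given by its name, has taken for a name from the list of things; names that differ only in an ending like _2 or _b are one class to them, and where a whole thing is asked for, a point or a joint stands for the part that bears it (a point fixed in the world has none). Each returns a list of dicts, best first, with "confidence" (0 to 1); they miss things now and then, are a little off and sometimes report something else, mostly with a low value. They report only what shows in the picture. A call takes as long as a camera call.
- ctrl.find_in(camera, target): "position" ([row, column] in pixels, amid what is visible of it).
- ctrl.trace(camera, target): "mask" (400x640 bool, what is visible of it) and "position" ([row, column] in pixels, amid what is visible of it).
- ctrl.place_of(camera, target): "position" ([row, column] in pixels: a listed point, or the origin of a listed thing).
The state is a dict: "clock": time; "qpos": joint angles; "qd": joint speeds; "tau": joint torques, N m; "eef_pos": TCP position; "tool_rot": TCP orientation; "force": force on the tool from outside, world axes, zero at the start; "torque": the same for the moment, N m; "width": finger opening in mm; "gripper_force": force on a finger pad.
Only numpy, scipy, OpenCV 4.12 (cv2) and the standard library are available. Lean on these libraries where they do the work, as an engineer would, in place of code of your own. Each camera call takes 0.05 s, during which the arm holds its last target. There are 200 camera calls.

## Working session

There is one attempt and no reset: what is moved stays moved. The work goes in short steps, Python scripts to look and compute and a shell command to move; the robot and the scene stay as the last step left them, time stands still between calls to the robot, and variables do not carry over. Pictures are saved under pics/ and viewed, at most 10 in all, crops included, and the job is handed in when it is done.

```bash
mkdir -p pics; cat > h.py <<'E'
import numpy as np, cv2
from cell import ctrl
def cam(n):
    return ctrl.get_image(n)
def ray(c,p):
    u=cv2.undistortPoints(np.array([[[p[1],p[0]]]],float),np.array(c["intrinsics"],float),np.array(c["dist"],float))[0,0]
    E=np.array(c["extrinsics"]);d=E[:3,:3]@np.array([u[0],-u[1],-1.]);return E[:3,3],d
def atz(c,p,z):
    o,d=ray(c,p);return o+d*(z-o[2])/d[2]
def tri(c1,p1,c2,p2):
    A=np.zeros((3,3));b=np.zeros(3)
    for c,p in((c1,p1),(c2,p2)):
        o,d=ray(c,p);d=d/np.linalg.norm(d);M=np.eye(3)-np.outer(d,d);A+=M;b+=M@o
    return np.linalg.solve(A,b)
def save(c,f): cv2.imwrite("pics/"+f,cv2.cvtColor(c["img"],cv2.COLOR_RGB2BGR))
Z=dict(pan=62,tab=117,hub=107,seat=50,lug=42,rail=0,tub=0,bowl=0,screwdriver=5,wrench=5)
E
python3 - <<'E'
from h import *
np.set_printoptions(precision=1,suppress=True)
C={n:cam(n) for n in("top","side")}
for n in C: save(C[n],n+"0.png"); print(n,np.array(C[n]["extrinsics"])[:3,3])
for t in Z:
    for n in C:
        r=ctrl.place_of(n,t)
        print(t,n,[(np.array(q["position"]),round(q["confidence"],2),atz(C[n],q["position"],Z[t])) for q in r[:2]])
s=ctrl.read_state();print(s["clock"],s["eef_pos"],s["tool_rot"],s["force"])
E
```

```text
top [ 375.7   15.4 1576. ]
side [-121.6  764.2  916.8]
pan top [(array([180.4, 348.4]), 0.73, array([547.2, -76.7,  62. ])), (array([178.6, 350.4]), 0.63, array([552.7, -82.5,  62. ]))]
pan side [(array([194.9, 318.8]), 0.56, array([535.6, -88.5,  62. ]))]
tab top [(array([210.3, 332.5]), 0.72, array([455.1, -29.2, 117. ]))]
tab side [(array([198.5, 326. ]), 0.67, array([465. , -34.1, 117. ]))]
hub top [(array([247.3, 436.3]), 0.51, array([ 354.3, -327.4,  107. ]))]
hub side [(array([187.5, 316. ]), 0.64, array([532.2, -67.9, 107. ]))]
seat top [(array([178.7, 351.4]), 0.8, array([553.8, -86.3,  50. ]))]
seat side []
lug top [(array([188.6, 384.6]), 0.71, array([ 526.6, -186.6,   42. ]))]
lug side [(array([184.5, 338.9]), 0.82, array([ 533.6, -201.3,   42. ]))]
rail top [(array([180.2, 325.8]), 0.8, array([553.8, -11. ,   0. ]))]
rail side [(array([216.7, 299.1]), 0.58, array([560. , -14.6,   0. ]))]
tub top [(array([232.4, 270.4]), 0.95, array([391.1, 155.8,   0. ]))]
tub side [(array([268.2, 305.9]), 0.89, array([394.6, 146.2,   0. ]))]
bowl top []
bowl side [(array([196.1, 404.4]), 0.81, array([ 342.4, -346.1,    0. ]))]
screwdriver top [(array([212.5, 160.6]), 0.7, array([446.5, 493.2,   5. ]))]
screwdriver side [(array([339.7, 198.5]), 0.82, array([445.3, 503.1,   5. ])), (array([198.5, 327.6]), 0.32, array([ 542.8, -149.6,    5. ]))]
wrench top [(array([199.6, 480.2]), 0.75, array([ 501. , -487.6,    5. ]))]
wrench side [(array([163.5, 389.5]), 0.58, array([ 490.2, -485.8,    5. ]))]
1.1 [ 293.1 -580.2  231.3] [ 3.1 -0.   0.5] [ 0.  -0.6 -0.8]
```

View pics/top0.png

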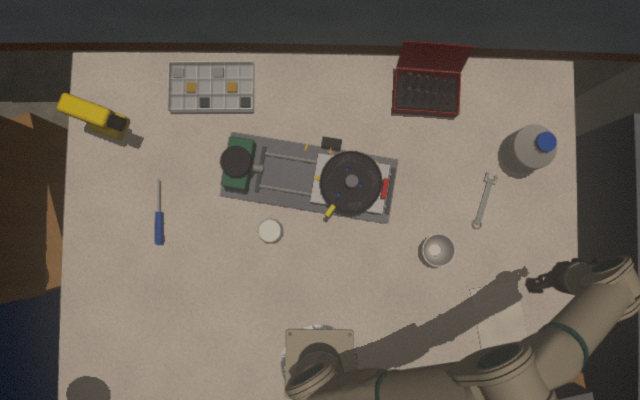

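View pics/side0.png

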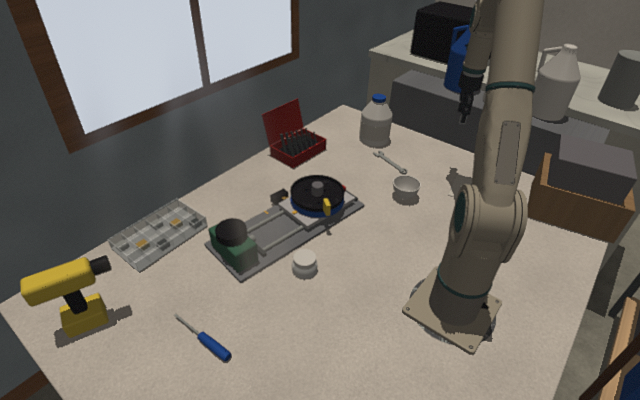

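Top view: pan centred near row 181, col 351, with its tab at (211,331). The lug is at (188,385) and the drive unit at (163,237), so the rail runs left. The tab needs about 65° clockwise. I'll refine this now.

```bash
python3 - <<'E'
from h import *
np.set_printoptions(precision=3,suppress=True)
C={n:cam(n) for n in("top","side")}
m=ctrl.trace("top","rail")[0]["mask"].astype(np.uint8)
cnt=max(cv2.findContours(m,0,2)[0],key=cv2.contourArea)
W=np.array([atz(C["top"],(p[0][1],p[0][0]),12)[:2] for p in cv2.convexHull(cnt)],np.float32)
r=cv2.minAreaRect(W);print("rail",r)
B=cv2.boxPoints(r);print(B)
for t in("hub","tab","lug","pan"):
    P={n:ctrl.place_of(n,t) for n in C}
    for n in C:
        for q in P[n][:2]: print(t,n,np.array(q["position"]),q["confidence"])
    if P["top"] and P["side"]: print("tri",tri(C["top"],P["top"][0]["position"],C["side"],P["side"][0]["position"]))
m=ctrl.trace("top","pan")[0]["mask"].astype(np.uint8)
print("panmask",cv2.minEnclosingCircle(np.argwhere(m)[:,::-1].astype(np.float32)),m.sum())
# black circle / hub grey by picture
print("hub guess",atz(C["top"],(181,352),107),atz(C["side"],(187,317),107))
mt=ctrl.trace("top","tab")
if mt: print("tabmask",mt[0]["position"])
g=cv2.cvtColor(C["top"]["img"],cv2.COLOR_RGB2HSV);y=cv2.inRange(g,(20,120,80),(35,255,255))[195:225,315:350]
print("yellow",np.argwhere(y).mean(0)+[195,315],(y>0).sum())
im=C["top"]["img"][130:230,210:410];cv2.imwrite("pics/crop1.png",cv2.cvtColor(cv2.resize(im,None,fx=4,fy=4,interpolation=2),cv2.COLOR_RGB2BGR))
E
```

```text
rail ((586.1703491210938, 133.915771484375), (365.2763671875, 232.51260375976562), 83.42223358154297)
[[449.758 -34.203]
 [680.74  -60.838]
 [722.583 302.034]
 [491.601 328.669]]
hub top [177.8 348.8] 0.92
hub top [210.6 159.9] 0.43
hub side [186.6 317.5] 0.94
tri [544.585 -79.733  98.699]
tab top [208.6 331.2] 0.75
tab side [198.9 327.7] 0.76
tri [456.962 -26.994 124.328]
lug top [189.8 383.2] 0.97
lug side [185.7 337.7] 0.79
tri [ 522.68  -180.233   54.105]
pan top [182.6 349.8] 0.93
pan side [194.8 315.3] 0.62
tri [541.803 -79.831  64.314]
panmask ((347.0, 186.0), 37.20225143432617) 3230
hub guess [540.564 -84.299 107.   ] [531.439 -72.154 107.   ]
tabmask [180.8, 352.1]
yellow [209.985 329.853] 68
```

View pics/crop1.png

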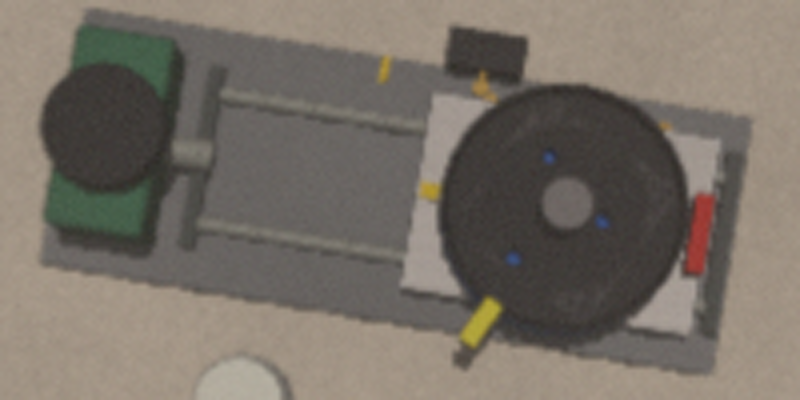

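The crop shows the hub at (180.8,352.0), tab at (210.5,330.2) and red lug at (188.5,385.2). The rail corners are at (132.5,232), (159.5,397.5), (223,388) and (196,220). I'll get world geometry from these.

```bash
python3 - <<'E'
from h import *
np.set_printoptions(precision=1,suppress=True)
c=cam("top")
k=[atz(c,p,12)[:2] for p in((132.5,232),(159.5,397.5),(223,388),(196.2,220))]
f=(k[0]+k[3])/2;b=(k[1]+k[2])/2;d=f-b;print("rail len",np.linalg.norm(d),"ctr",(f+b)/2,"ang",np.arctan2(d[1],d[0]))
u=d/np.linalg.norm(d)
h=atz(c,(180.8,352),107)[:2];t=atz(c,(210.5,330.2),117)[:2];l=atz(c,(188.5,385.2),60)[:2]
print("hub",h,"tab",t,t-h,np.linalg.norm(t-h),"tabang",np.arctan2(*(t-h)[::-1]))
print("seat from rail",(f+b)/2-75*u,"lug",l,l-h, "lug dist", (l-h)@u)
E
```

```text
rail len 516.0425301011325 ctr [559.6  39.6] ang 1.4253436471466456
hub [541.1 -84.3] tab [454.5 -22.7] [-86.7  61.6] 106.31813227402029 tabang 2.5237884542834936
seat from rail [548.8 -34.6] lug [ 525.1 -186. ] [ -16.  -101.7] lug dist -102.96980313141307
```

```bash
cat >> h.py <<'E'
def to(x,y,z,yaw=None):
    """remaining shift in tool units (now) and turn units"""
    from scipy.spatial.transform import Rotation as R
    s=ctrl.read_state();r=R.from_euler("xyz",s["tool_rot"]);p=np.array(s["eef_pos"])
    y0=s["tool_rot"][2];d=r.inv().apply(np.array([x,y,z])-p)
    t=0 if yaw is None else -((yaw-y0+np.pi)%(2*np.pi)-np.pi)
    print("t",round(s["clock"],2),"pos",p.round(1),"rot",np.round(s["tool_rot"],3),"F",np.round(s["force"],1),"w",round(s["width"],1),"| shift units",(d/25).round(2),"turn units",round(t/.08,2))
E
python3 -c "
from h import *
to(454.5,-22.7,231.3,2.524);print(ctrl.read_state()['qpos'])"
```

```text
t 1.8 pos [ 293.1 -580.2  231.3] rot [ 3.142 -0.     0.468] F [ 0.1 -0.1 -0.4] w 86.0 | shift units [ 15.82 -16.99   0.  ] turn units -25.7
[ 1.03718255  0.62837245  0.03849974  1.51736902 -0.02699385  0.99628662
 -0.01995397]
```

```bash
python3 -m crank '[[[0.66,-0.71,0,0],[0.66,-0.71,0,0],[0.66,-0.71,0,0],[0.66,-0.71,0,0],[0.66,-0.71,0,0],[0.66,-0.71,0,0],[0.66,-0.71,0,0],[0.66,-0.71,0,0],[0.66,-0.71,0,0],[0.66,-0.71,0,0],[0.66,-0.71,0,0],[0.66,-0.71,0,0]]]'
python3 -m crank '[[[0.66,-0.71,0,0],[0.66,-0.71,0,0],[0.66,-0.71,0,0],[0.66,-0.71,0,0],[0.66,-0.71,0,0],[0.66,-0.71,0,0],[0.66,-0.71,0,0],[0.66,-0.71,0,0],[0.66,-0.71,0,0],[0.66,-0.71,0,0],[0.66,-0.71,0,0],[0.66,-0.71,0,0]]]' 0.3
python3 -m crank '[[[0,0,0,-1],[0,0,0,-1],[0,0,0,-1],[0,0,0,-1],[0,0,0,-1],[0,0,0,-1],[0,0,0,-1],[0,0,0,-1],[0,0,0,-1],[0,0,0,-1],[0,0,0,-1],[0,0,0,-1]]]'
python3 -m crank '[[[0,0,0,-1],[0,0,0,-1],[0,0,0,-1],[0,0,0,-1],[0,0,0,-1],[0,0,0,-1],[0,0,0,-1],[0,0,0,-1],[0,0,0,-1],[0,0,0,-1],[0,0,0,-1],[0,0,0,-1]]]'
python3 -c "
from h import *
to(454.5,-22.7,95,2.524);print(ctrl.read_state()['qpos'])"
```

```text
clock: 2.8
eef_pos: [374.1, -299.7, 231.6]
tool_rot: [3.141, -0.0, 0.468]
force: [0.7, -0.6, 0.0]
width: 85.0
gripper_force: 0.0
clock: 3.8
eef_pos: [454.9, -20.2, 231.6]
tool_rot: [3.141, -0.001, 0.468]
force: [-0.1, -0.5, -1.3]
width: 29.6
gripper_force: 0.0
clock: 4.8
eef_pos: [454.6, -21.4, 231.5]
tool_rot: [3.141, 0.0, 1.432]
force: [-0.3, -0.2, -0.2]
width: 29.6
gripper_force: 0.0
clock: 5.8
eef_pos: [454.6, -21.5, 231.5]
tool_rot: [3.141, 0.001, 2.391]
force: [-0.3, 0.5, 0.3]
width: 29.9
gripper_force: 0.0
t 5.8 pos [454.6 -21.5 231.5] rot [3.141e+00 1.000e-03 2.391e+00] F [-0.3  0.5  0.3] w 29.9 | shift units [-0.03 -0.04  5.46] turn units -1.66
[ 0.38701082  0.39318261 -0.54322914  2.02700688  0.28201959  0.79304012
  0.49841635]
```

```bash
python3 -m crank '[[[0,-0.04,0.6,-0.8],[0,0,0.8,-0.8],[0,0,0.8,0],[0,0,0.8,0],[0,0,0,0]]]' -0.05
python3 -c "
from h import *
to(454.5,-22.7,90,2.524)
c=cam('top');im=c['img'][130:230,210:410];cv2.imwrite('pics/crop2.png',cv2.cvtColor(cv2.resize(im,None,fx=4,fy=4,interpolation=2),cv2.COLOR_RGB2BGR))"
```

```text
clock: 6.22
eef_pos: [451.7, -22.5, 153.8]
tool_rot: [-3.138, -0.005, 2.516]
force: [-0.7, -0.9, -0.1]
width: 45.3
gripper_force: 0.0
t 6.22 pos [451.7 -22.5 153.8] rot [-3.138 -0.005  2.516] F [-0.7 -0.9 -0.1] w 45.3 | shift units [-0.11  0.07  2.55] turn units -0.11
```

View pics/crop2.png

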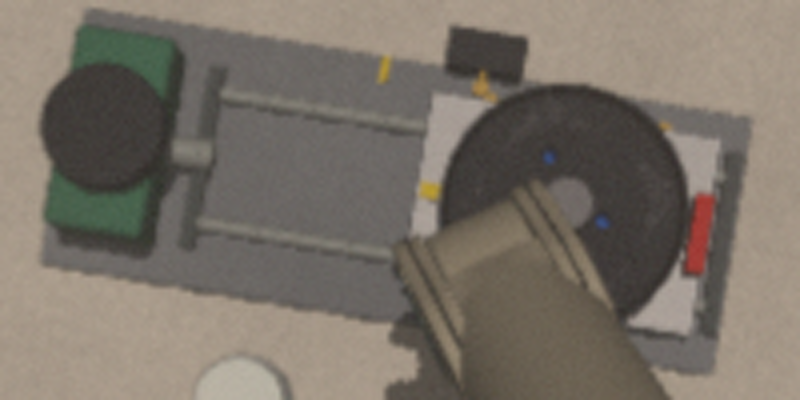

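The wrist hides the tab near (210,330), and the pan and hub haven't moved. I'll descend astride the tab on the computed numbers and watch the force.

```bash
python3 -m crank '[[[-0.1,0.07,0.5,-0.1],[0,0,0.5,0],[0,0,0.4,0]]]'
python3 -m crank '[[[0,0,0.5,0],[0,0,0.5,0],[0,0,0.1,0],[0,0,0,0]]]'
python3 -m crank '[[[0,0,0,0],[0,0,0,0],[0,0,0,0]]]' 0.45
python3 -c "
from h import *
to(454.5,-22.7,90,2.524)
c=cam('side');print(ctrl.place_of('side','tab'));im=c['img'][150:250,250:400];cv2.imwrite('pics/crop3.png',cv2.cvtColor(cv2.resize(im,None,fx=5,fy=5,interpolation=2),cv2.COLOR_RGB2BGR))"
```

```text
clock: 6.52
eef_pos: [458.1, -22.2, 122.1]
tool_rot: [3.14, 0.002, 2.523]
force: [-0.2, -0.4, -0.3]
width: 45.2
gripper_force: 0.0
clock: 6.85
eef_pos: [457.3, -22.1, 94.3]
tool_rot: [3.142, 0.0, 2.524]
force: [-0.0, -0.2, 0.1]
width: 44.8
gripper_force: 0.0
clock: 7.1
eef_pos: [457.5, -22.2, 94.7]
tool_rot: [3.141, 0.001, 2.524]
force: [-0.9, -0.1, 0.1]
width: 23.6
gripper_force: 0.0
t 7.1 pos [457.5 -22.2  94.7] rot [3.141e+00 1.000e-03 2.524e+00] F [-0.9 -0.1  0.1] w 23.6 | shift units [ 0.09 -0.09  0.19] turn units -0.01
[{'position': [199.1, 326.4], 'confidence': 0.77}]
```

View pics/crop3.png

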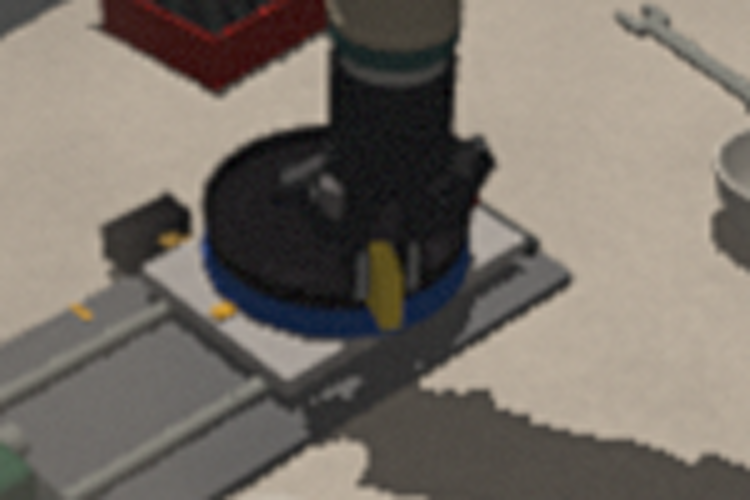

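The fingers straddle the yellow tab in the side view, near (205,327). Now the clockwise arc.

```bash
python3 -m crank '[[[0,0.166,0,0.5],[0,0.166,0,0.5],[-0.01,0.166,0,0.5],[0,0.166,0,0.5],[-0.01,0.166,0,0.5],[0,0.166,0,0.5],[-0.01,0.166,0,0.5],[0,0.166,0,0.5],[-0.01,0.166,0,0.5],[0,0.166,0,0.5]]]'
python3 -c "
from h import *
import math
s=ctrl.read_state();p=s['eef_pos'];print(math.hypot(p[0]-541,p[1]+84),math.atan2(p[1]+84,p[0]-541))
to(0,0,90,1.42)"
```

```text
clock: 8.03
eef_pos: [486.8, 5.7, 94.0]
tool_rot: [-3.141, -0.0, 2.122]
force: [0.2, -0.6, 0.7]
width: 23.4
gripper_force: 0.5
104.83064472099102 2.1140301391542624
t 8.03 pos [486.8   5.7  94. ] rot [-3.141 -0.     2.122] F [ 0.2 -0.6  0.7] w 23.4 | shift units [ 10.   -16.71   0.17] turn units 8.77
```

```bash
python3 -m crank '[[[0,0.166,0,0.5],[-0.01,0.166,0,0.5],[0,0.166,0,0.5],[-0.01,0.166,0,0.5],[0,0.166,0,0.5],[-0.01,0.166,0,0.5],[0,0.166,0,0.5],[-0.01,0.166,0,0.5],[0,0.166,0,0.5],[-0.01,0.166,0,0.5],[0,0.166,0,0.5],[-0.01,0.166,0,0.5]]]'
python3 -m crank '[[[0,0.1,0,0.3],[0,0.1,0,0.3],[0,0.1,0,0.3],[0,0,0,0]]]'
python3 -c "
from h import *
import math
s=ctrl.read_state();p=s['eef_pos'];print(math.hypot(p[0]-541,p[1]+84),math.atan2(p[1]+84,p[0]-541))
to(0,0,90,1.42)
c=cam('top');im=c['img'][150:210,305:395];cv2.imwrite('pics/crop4.png',cv2.cvtColor(cv2.resize(im,None,fx=8,fy=8,interpolation=2),cv2.COLOR_RGB2BGR))
c2=cam('side');print(ctrl.place_of('side','hub')[:1],ctrl.place_of('side','tab')[:1])"
```

```text
clock: 9.03
eef_pos: [533.7, 20.9, 94.0]
tool_rot: [-3.14, -0.0, 1.642]
force: [-1.8, 0.5, 1.4]
width: 23.6
gripper_force: 0.5
clock: 9.37
eef_pos: [542.1, 21.1, 93.9]
tool_rot: [3.141, -0.0, 1.571]
force: [0.0, 0.6, -0.7]
width: 23.7
gripper_force: 0.1
105.14370072862333 1.5604051683277569
t 9.37 pos [542.1  21.1  93.9] rot [ 3.141 -0.     1.571] F [ 0.   0.6 -0.7] w 23.7 | shift units [ -0.85 -21.68   0.14] turn units 1.88
[{'position': [187.4, 315.5], 'confidence': 0.97}] [{'position': [197.0, 296.4], 'confidence': 0.74}]
```

View pics/crop4.png

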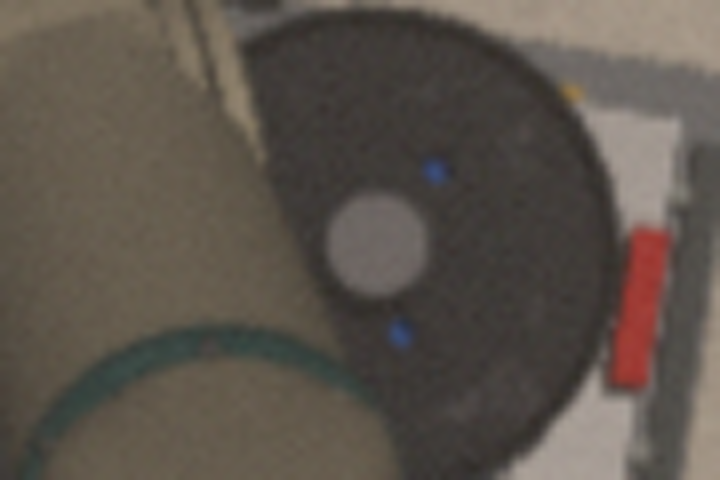

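The hub is at (180.5,352) and the pan is turning about its own centre. It needs about 0.15 to 0.2 rad more, so I'll creep and watch the lateral force.

```bash
python3 -m crank '[[[0,0.083,0,0.25],[-0.01,0.083,0,0.25],[0,0.083,0,0.25],[0,0.083,0,0.25],[0,0.083,0,0.25],[0,0.083,0,0.25],[0,0,0,0]]]'
for i in 1; do python3 -m crank '[[[0,0.083,0,0.25],[0,0.083,0,0.25],[0,0,0,0]]]'; done
python3 -m crank '[[[0,0.083,0,0.25],[0,0.083,0,0.25],[0,0,0,0]]]'
```

```text
clock: 10.15
eef_pos: [554.8, 20.1, 93.8]
tool_rot: [3.141, -0.0, 1.45]
force: [-0.7, 0.2, 0.1]
width: 23.8
gripper_force: 0.2
clock: 10.4
eef_pos: [559.1, 19.3, 93.9]
tool_rot: [3.14, -0.0, 1.41]
force: [-0.3, -0.6, -0.2]
width: 23.4
gripper_force: 0.0
clock: 10.65
eef_pos: [563.0, 18.7, 93.9]
tool_rot: [3.14, -0.0, 1.37]
force: [-0.6, 0.2, 0.7]
width: 24.1
gripper_force: 0.0
```

```bash
python3 -m crank '[[[0,0.083,0,0.25],[0,0,0,0],[0,0,0,0]]]'
python3 -c "
from h import *
c=cam('top');c2=cam('side')
print(ctrl.read_state()['force'])
for n in('hub','tab','pan'):
  print(n,[(q['position'],q['confidence']) for q in ctrl.place_of('side',n)[:1]])
im=np.hstack([cv2.resize(c['img'][150:210,320:395],None,fx=5,fy=5,interpolation=2),cv2.resize(c2['img'][165:225,260:345],None,fx=5,fy=5,interpolation=2)]);cv2.imwrite('pics/crop5.png',cv2.cvtColor(im,cv2.COLOR_RGB2BGR))"
```

```text
clock: 10.9
eef_pos: [564.4, 18.4, 93.8]
tool_rot: [3.141, 0.0, 1.352]
force: [-1.2, 0.4, 0.5]
width: 23.5
gripper_force: 0.0
[ 0.37003196  0.20684465 -0.13092981]
hub [([188.7, 315.9], 0.72)]
tab [([193.9, 289.7], 0.96)]
pan [([195.1, 317.3], 0.79)]
```

View pics/crop5.png

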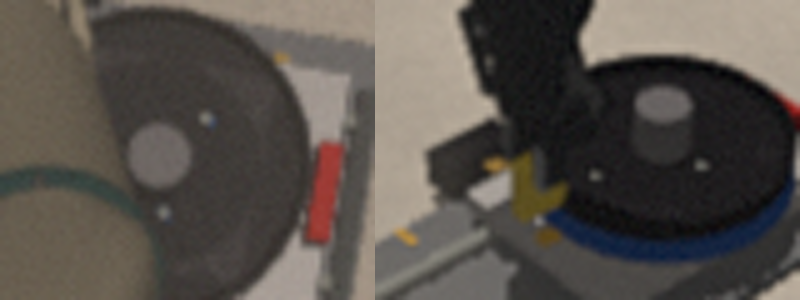

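The holes now show light peg ends, top about (174,361) and (193,352), so it is nearly aligned or already dropped. A slight extra push should show whether the pegs hold it.

```bash
python3 -m crank '[[[0,0.083,0,0.25],[0,0,0,0],[0,0,0,0]]]'
python3 -m crank '[[[0,0.083,0,0.25],[0,0,0,0],[0,0,0,0]]]'; python3 -c "
from h import *
c=cam('side');print([ctrl.place_of('side','hub')[0]['position'] for _ in range(1)],ctrl.place_of('side','tab')[:1])"
```

```text
clock: 11.4
eef_pos: [566.3, 18.1, 93.8]
tool_rot: [-3.141, -0.0, 1.332]
force: [0.0, 0.5, 0.5]
width: 23.7
gripper_force: 0.1
clock: 11.65
eef_pos: [567.9, 17.9, 93.7]
tool_rot: [-3.141, 0.0, 1.312]
force: [-1.8, 2.1, 0.4]
width: 23.5
gripper_force: 0.9
[[187.8, 315.7]] [{'position': [192.9, 289.7], 'confidence': 0.94}]
```

```bash
python3 -m crank '[[[0,0.083,0,0.25],[0,0,0,0],[0,0,0,0]]]'
```

```text
clock: 12.05
eef_pos: [569.7, 17.6, 93.6]
tool_rot: [-3.14, -0.0, 1.292]
force: [-3.0, 2.2, -0.5]
width: 23.4
gripper_force: 2.0
```

```bash
python3 -m crank '[[[0,0.083,0,0.25],[0,0,0,0],[0,0,0,0]]]'
python3 -m crank '[[[0,-0.166,0,-0.5],[0,-0.166,0,-0.5],[0,-0.166,0,-0.5],[0,0,0,0],[0,0,0,0]]]'
python3 -m crank '[[[0,-0.083,0,-0.25],[0,-0.083,0,-0.25],[0,0,0,0],[0,0,0,0]]]'
```

```text
clock: 12.3
eef_pos: [570.2, 17.5, 93.3]
tool_rot: [-3.137, 0.0, 1.272]
force: [-5.4, 4.3, 0.8]
width: 23.7
gripper_force: 3.3
clock: 12.72
eef_pos: [561.5, 18.8, 94.2]
tool_rot: [3.139, 0.0, 1.39]
force: [-0.4, -0.3, -0.6]
width: 23.8
gripper_force: 0.0
clock: 13.05
eef_pos: [556.3, 20.2, 93.8]
tool_rot: [3.141, 0.0, 1.432]
force: [0.3, -0.5, 0.2]
width: 23.5
gripper_force: 0.0
```

```bash
python3 -m crank '[[[0,-0.083,0,-0.25],[0,0,0,0],[0,0,0,0]]]'
python3 -m crank '[[[0,-0.083,0,-0.25],[0,0,0,0],[0,0,0,0]]]'
python3 -m crank '[[[0,-0.083,0,-0.25],[0,0,0,0],[0,0,0,0]]]'
```

```text
clock: 13.3
eef_pos: [554.1, 20.6, 93.8]
tool_rot: [-3.142, -0.0, 1.452]
force: [-0.9, 0.9, 0.1]
width: 23.5
gripper_force: 0.0
clock: 13.55
eef_pos: [551.9, 20.9, 93.8]
tool_rot: [-3.141, -0.0, 1.472]
force: [0.7, -0.2, 0.6]
width: 23.6
gripper_force: 0.0
clock: 13.8
eef_pos: [550.7, 20.9, 94.0]
tool_rot: [3.14, -0.0, 1.492]
force: [3.2, -0.4, -0.4]
width: 23.6
gripper_force: 1.0
```

Resistance is firm both ways, with about 6 mm of play beyond the finger gap, so the pan is caught on the pegs. I'll centre it, open, lift, and go over the hub with the fingers shut.

```bash
python3 -m crank '[[[0,0.166,0,0.5],[0,0.166,0,0.5],[0,0.03,0,0],[0,0,0,0]]]' 
python3 -m crank '[[[0,0,-0.3,0],[0,0,-0.6,0],[0,0,-0.8,0],[0,0,-0.8,0],[0,0,-0.5,0],[0,0,0,0]]]' 0.2
python3 -m crank '[[[0,0,0,0],[0,0,0,0]]]' 1
python3 -c "
from h import *
c=cam('top');c2=cam('side')
a=ctrl.place_of('top','hub')[:1];b=ctrl.place_of('side','hub')[:1];print(a,b)
if a and b: print(tri(c,a[0]['position'],c2,b[0]['position']))
if a: print(atz(c,a[0]['position'],102.5))
if b: print(atz(c2,b[0]['position'],102.5))
to(541,-84,125)"
```

```text
clock: 14.13
eef_pos: [558.8, 20.2, 93.7]
tool_rot: [-3.141, 0.0, 1.413]
force: [-0.7, 0.7, -0.0]
width: 23.3
gripper_force: 0.0
clock: 14.63
eef_pos: [560.6, 20.3, 172.0]
tool_rot: [3.137, -0.001, 1.412]
force: [-0.3, -0.4, -0.3]
width: 34.3
gripper_force: 0.0
clock: 14.8
eef_pos: [558.2, 20.1, 168.4]
tool_rot: [-3.14, 0.0, 1.412]
force: [-0.2, -0.3, 0.2]
width: 11.0
gripper_force: 0.0
[{'position': [180.5, 349.0], 'confidence': 0.58}] [{'position': [185.4, 317.3], 'confidence': 0.93}]
[539.03497037 -77.66801192 107.05396321]
[542.37665935 -75.96134953 102.5       ]
[539.77215973 -84.21209907 102.5       ]
t 15.0 pos [558.4  20.1 167.9] rot [-3.14   0.     1.412] F [-0.1 -0.3 -0.4] w 0.2 | shift units [-4.22 -0.02  1.72] turn units 0.0
```

```bash
python3 -m crank '[[[-0.7,0,0,0],[-0.7,0,0,0],[-0.7,0,0,0],[-0.7,0,0,0],[-0.7,0,0.3,0],[-0.7,0,0.5,0],[0,0,0.5,0],[0,0,0.5,0],[0,0,0.3,0],[0,0,0,0]]]'
python3 -m crank '[[[0,0,0.2,0],[0,0,0.2,0],[0,0,0.1,0],[0,0,0,0],[0,0,0,0]]]'
python3 -m crank '[[[0,0,0.1,0],[0,0,0.1,0],[0,0,0,0],[0,0,0,0]]]'
```

```text
clock: 15.83
eef_pos: [541.0, -83.3, 114.4]
tool_rot: [-3.138, 0.0, 1.412]
force: [1.0, -0.2, -0.1]
width: 0.1
gripper_force: 0.0
clock: 16.25
eef_pos: [542.5, -83.4, 103.9]
tool_rot: [3.141, -0.0, 1.412]
force: [0.5, 0.2, 0.3]
width: -0.1
gripper_force: 0.0
clock: 16.58
eef_pos: [543.0, -83.6, 99.5]
tool_rot: [3.14, -0.0, 1.412]
force: [-1.1, -1.3, 4.5]
width: 0.0
gripper_force: 2.4
```

```bash
python3 -m crank '[[[0,0,0.1,0],[0,0,0.1,0],[0,0,0,0],[0,0,0,0]]]'
python3 -m crank '[[[0,0,0.1,0],[0,0,0.1,0],[0,0,0,0],[0,0,0,0]]]'
python3 -m crank '[[[0,0,0.1,0],[0,0,0.1,0],[0,0,0,0],[0,0,0,0]]]'
```

```text
clock: 16.92
eef_pos: [543.1, -83.6, 95.2]
tool_rot: [3.14, 0.0, 1.412]
force: [-2.0, 0.2, 11.0]
width: -0.1
gripper_force: 5.7
clock: 17.25
eef_pos: [543.3, -83.6, 94.9]
tool_rot: [3.138, 0.001, 1.412]
force: [-12.2, 1.1, 52.1]
width: -0.0
gripper_force: 26.2
clock: 17.58
eef_pos: [543.4, -83.7, 94.5]
tool_rot: [3.136, 0.002, 1.411]
force: [-22.6, 2.8, 93.0]
width: 0.2
gripper_force: 46.9
```

Seated: the hub top is at z≈95 and the contact is now stiff. Backing off and moving behind the lug.

```bash
python3 -m crank '[[[0,0,-0.4,0],[0,0,-0.6,0],[0,0,-0.7,0],[0,0,-0.7,0],[-0.4,0,-0.2,0],[-0.7,0,0,0],[-0.8,0,0,0],[-0.8,0,0,0],[-0.8,0,0,0],[-0.8,0,0,0],[-0.8,0,0,0],[0,0,0,0]]]'
python3 -c "
from h import *
c=cam('top');c2=cam('side')
for n in('hub','lug','tab'):
  a=ctrl.place_of('top',n)[:1];b=ctrl.place_of('side',n)[:1];z=dict(hub=95,lug=42,tab=105)[n]
  print(n,[(q[0]['position'],q[0]['confidence'],atz(k,q[0]['position'],z).round(1)) for q,k in((a,c),(b,c2)) if q])
im=np.hstack([cv2.resize(c['img'][150:210,310:400],None,fx=4,fy=4,interpolation=2),cv2.resize(c2['img'][165:225,255:355],None,fx=4,fy=4,interpolation=2)]);cv2.imwrite('pics/crop6.png',cv2.cvtColor(im,cv2.COLOR_RGB2BGR))
to(519.5,-229,36,1.42)"
```

```text
clock: 18.58
eef_pos: [520.1, -215.8, 147.9]
tool_rot: [-3.14, 0.004, 1.405]
force: [-0.3, -0.3, -0.4]
width: -0.2
gripper_force: 0.0
hub [([179.5, 345.4], 0.67, array([546., -66.,  95.])), ([189.7, 314.2], 0.93, array([539. , -67.2,  95. ]))]
lug [([192.0, 385.3], 0.62, array([ 516.4, -188.8,   42. ])), ([188.2, 339.2], 0.8, array([ 519.9, -184.6,   42. ]))]
tab [([173.9, 315.8], 0.94, array([559.6,  19.7, 105. ])), ([196.5, 292.2], 0.84, array([561.9,  15.5, 105. ]))]
t 18.98 pos [ 522.5 -208.4  148.8] rot [-3.142 -0.     1.413] F [ 0.3 -0.4  0.4] w 0.1 | shift units [-0.83  0.01  4.51] turn units -0.08
```

View pics/crop6.png

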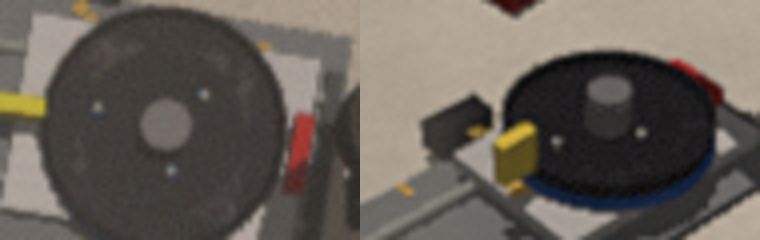

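The pan lies flat with pegs in all three holes. The tab points along the rail, top (176,315), and the lug is at (188,384). Next: descend behind the lug.

```bash
python3 -m crank '[[[-0.5,0,0,-0.1],[-0.4,0,0.3,0],[0,0,0.7,0],[0,0,0.8,0],[0,0,0.8,0],[0,0,0.8,0],[0,0,0.7,0],[0,0,0.3,0],[0,0,0,0],[0,0,0,0]]]'
python3 -c "
from h import *
to(525,-193,38,1.42)"
```

```text
clock: 19.82
eef_pos: [518.7, -231.8, 38.7]
tool_rot: [-3.141, -0.0, 1.42]
force: [0.6, -0.4, 0.7]
width: 0.2
gripper_force: 0.0
t 19.82 pos [ 518.7 -231.8   38.7] rot [-3.141 -0.     1.42 ] F [ 0.6 -0.4  0.7] w 0.2 | shift units [1.57 0.02 0.03] turn units -0.0
```

```bash
python3 -m crank '[[[0.4,0,0,0],[0.4,0,0,0],[0.2,0,0,0],[0.2,0,0,0],[0.2,0,0,0],[0.2,0,0,0],[0.2,0,0,0],[0.2,0,0,0]]]'
python3 -m crank '[[[0.3,0,0,0],[0.3,0,0,0],[0.3,0,0,0],[0.3,0,0,0],[0.3,0,0,0],[0.3,0,0,0],[0.3,0,0,0],[0.3,0,0,0]]]'
python3 -m crank '[[[0.3,0,0,0],[0.3,0,0,0],[0.3,0,0,0],[0.3,0,0,0],[0.3,0,0,0],[0.3,0,0,0],[0.2,0,0,0],[0.2,0,0,0]]]'
python3 -c "
from h import *
to(547.5,-55,38,1.42)"
```

```text
clock: 20.48
eef_pos: [526.3, -186.6, 39.8]
tool_rot: [3.139, 0.005, 1.416]
force: [0.0, -2.5, 2.7]
width: 0.0
gripper_force: 1.6
clock: 21.15
eef_pos: [535.7, -122.1, 38.9]
tool_rot: [3.141, -0.0, 1.42]
force: [0.5, -4.0, 3.0]
width: -0.3
gripper_force: 1.9
clock: 21.82
eef_pos: [543.0, -70.8, 38.7]
tool_rot: [-3.141, 0.004, 1.419]
force: [-0.4, -18.7, 2.5]
width: 0.2
gripper_force: 8.8
t 21.82 pos [543.  -70.8  38.7] rot [-3.141  0.004  1.419] F [ -0.4 -18.7   2.5] w 0.2 | shift units [0.65 0.08 0.03] turn units -0.01
```

```bash
python3 -m crank '[[[0.15,0,0,0],[0.15,0,0,0],[0.15,0,0,0],[0,0,0,0]]]'
python3 -m crank '[[[0.1,0,0,0],[0.1,0,0,0],[0,0,0,0]]]'
python3 -c "
from h import *
to(547.5,-55,38,1.42)"
```

```text
clock: 22.15
eef_pos: [544.8, -58.6, 38.7]
tool_rot: [-3.141, 0.002, 1.418]
force: [1.3, -2.1, 1.5]
width: 0.1
gripper_force: 1.6
clock: 22.4
eef_pos: [545.3, -55.0, 38.7]
tool_rot: [-3.141, 0.003, 1.418]
force: [0.3, -9.5, 2.2]
width: 0.1
gripper_force: 4.7
t 22.4 pos [545.3 -55.   38.7] rot [-3.141e+00  3.000e-03  1.418e+00] F [ 0.3 -9.5  2.2] w 0.1 | shift units [0.01 0.09 0.03] turn units -0.02
```

```bash
python3 -m crank '[[[0.1,0,0,0],[0.1,0,0,0],[0,0,0,0],[0,0,0,0]]]'
python3 -m crank '[[[0.1,0,0,0],[0,0,0,0],[0,0,0,0]]]'
```

```text
clock: 22.73
eef_pos: [545.3, -54.9, 38.8]
tool_rot: [-3.14, 0.008, 1.414]
force: [-0.8, -18.9, 3.6]
width: -0.0
gripper_force: 9.3
clock: 22.98
eef_pos: [545.2, -54.9, 38.8]
tool_rot: [-3.14, 0.011, 1.413]
force: [-1.1, -24.1, 2.7]
width: 0.0
gripper_force: 11.6
```

Firm stop: the force rises with no motion. Retreating to look.

```bash
python3 -m crank '[[[-0.3,0,0,0],[-0.6,0,0,0],[-0.8,0,0,0],[-0.5,0,-0.4,0],[0,0,-0.8,0],[0,0,-0.8,0],[0,0,-0.8,0],[0,0,-0.8,0],[-0.8,0,-0.6,0],[-0.8,0,0,0],[-0.8,0,0,0],[0,0,0,0]]]'
python3 -m crank '[[[-0.9,0,0,0],[-0.9,0,0,0],[-0.9,0,0,0],[-0.9,0,0,0],[0,0,0,0]]]'
python3 -c "
from h import *
c=cam('top');c2=cam('side')
for n in('hub','lug','tab','tub'):
  a=ctrl.place_of('top',n)[:1];b=ctrl.place_of('side',n)[:1];z=dict(hub=95,lug=42,tab=105,tub=0)[n]
  print(n,[(q[0]['position'],q[0]['confidence'],atz(k,q[0]['position'],z).round(1)) for q,k in((a,c),(b,c2)) if q])
im=np.hstack([cv2.resize(c['img'][130:230,210:410],None,fx=2,fy=2,interpolation=2),cv2.resize(c2['img'][160:260,190:390],None,fx=2,fy=2,interpolation=2)]);cv2.imwrite('pics/crop7.png',cv2.cvtColor(im,cv2.COLOR_RGB2BGR))"
```

```text
clock: 23.98
eef_pos: [528.1, -161.4, 143.6]
tool_rot: [-3.14, 0.001, 1.416]
force: [0.2, -0.7, 0.1]
width: 0.1
gripper_force: 0.0
clock: 24.4
eef_pos: [514.6, -251.0, 143.0]
tool_rot: [-3.139, 0.001, 1.415]
force: [0.1, -0.6, -0.0]
width: -0.3
gripper_force: 0.0
hub [([169.7, 297.5], 0.78, array([572.3,  72.8,  95. ])), ([209.0, 281.5], 0.84, array([554.5,  74.1,  95. ]))]
lug [([181.4, 335.1], 0.9, array([545.9, -38.2,  42. ])), ([204.5, 309.2], 0.77, array([543.2, -47.3,  42. ]))]
tab [([168.8, 263.3], 0.81, array([572.1, 170.6, 105. ])), ([216.6, 254.5], 0.59, array([584. , 160.4, 105. ]))]
tub [([230.8, 268.9], 0.56, array([395.9, 160.5,   0. ])), ([269.0, 305.5], 0.93, array([393.5, 149.4,   0. ]))]
```

View pics/crop7.png

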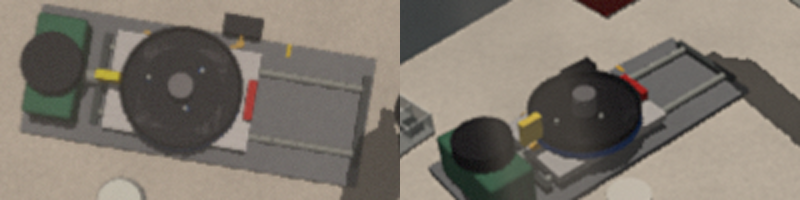

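The carrier is at the drive-unit stop with the lug at top (180,335). The pan is seated with its tab toward the drive, pegs showing in all three holes, and the tub is unmoved. Handing in.

```bash
python3 -c "
from cell import ctrl
print(ctrl.finish_job())"
```

```text
the job is handed in; nothing more can be done
None
```

The pan was turned onto its pegs and pressed fully home at the loading station, the carrier was pushed past the detent to the drive-unit stop with the pan still seated, and the job was handed in at about 25 s; the hand-in returned no verdict.

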